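# Uncover the wide sample well at the tasting table

## Task

We are about to test a sample: on the tester with the wide well, swing the steel dust cover aside on its pin until the well is completely uncovered, and leave the cover there. Leave the cover of the other tester, the one with the narrow well, shut.

Things in the scene. Friction and masses are not known exactly. Their poses are not given: they have to be found in the camera images.
- wide_cover (a joint): Cover to open: flat dark 4 mm steel arm with a 56 mm disc, on a fixed white tester (170 x 150 x 65 mm, top z = 65 mm). Turns level on one upright pin; rad, starts 0 to 0.12 (disc over well), grows anticlockwise seen from above, stop at 1.6. Well: round hole 40 mm across, 60 mm from the pin, wholly clear from 0.83. Friction about 1 N at the post; stays where left.
- wide_post (a point): Centre of the upright bright steel finger post on the wide cover, to push or pinch: 14 mm across, 34 mm tall, from the plate (z = 71 mm) to z = 105 mm; this point is half-way up, z = 88 mm. 75 mm from the pin, rides with the cover. Its x axis is the level direction the post moves as the cover opens, y points from post to pin, z up.
- wide_pin (a point): Top (z = 81 mm) of the 12 mm dark pin; the wide cover turns about the vertical through it. Axes of the tester: z up, x from its front with display and buttons (robot's side) to its back; the closed cover points from the pin along -y. The tester's middle is 20 mm along -x and 40 mm along -y from the pin.
- slim_cover (a joint): Cover of the other tester, to leave shut: same white housing, same kind of steel cover, turning the same way, but its disc is only 28 mm across, over a 16 mm well 40 mm from its pin, with its 14 mm post in the middle of the disc. Rad, about 0 = shut. The testers stand to the robot's left and right, either way round, middles 0.3 m or more apart.
There are look-alikes about, which are no part of the job. What is shaped like the part that bears wide_cover but pink is not meant.

How it is judged:
By the outcome, as a careful person would: the job done as asked, in the order asked, and still so for the second after the job is handed in, with the robot touching nothing.
It also fails if it takes over 32 s, if anything falls off the work surface, if the arm or the gripper's body presses on something with over 40 N, if the wrist force passes 120 N, or if a joint passes its speed limit or range.

## Robot

A 7-joint arm with a two-finger parallel gripper is mounted at the origin on the work surface. World frame = base frame: x ahead of the robot, y to its left, z up, the work surface at z = 0. Lengths are in m, angles in rad, forces in N, time in s.
With the tool pointing down it reaches from about 0.4 to 0.875 m from the base axis. Payload 6.5 kg.
Tool frame: the origin (TCP) lies midway between the tips of the shut fingers; the grasp point (between the pads) lies 19 mm behind it; z points along the fingers, y is the line along which they close (so a half turn about z gives the same grasp; the last joint's range is limited). The gripper opens to 88 mm and grips with 3 to 60 N. Pads are 18 mm wide; open, the fingers measure 123 mm over their backs; the gripper's body (75 mm by 187 mm) begins 45 mm behind the grasp point.
Start: joints at [-1.24, 0.536, -0.004, 1.538, 0.003, 1.067, -0.071], TCP at [0.251, 0.599, 0.239] pointing down, gripper open.
Joint ranges: [-2.7, 2.7], [-0.37, 2.16], [-1.27, 1.26], [0.24, 2.4], [-1.31, 4.45], [0.19, 1.91], [-2.76, 2.76]. Speed limits (rad/s): [2.39, 2.39, 3.14, 3.14, 3.14, 3.14, 3.14].

## Interface

Orientations are given as a rotation vector (axis times angle).
In Python, from plant import get_obs, imaging, r, find_in, trace, mark_of gives the robot as it stands.
- The arm moves only by the tool step_arm, never from a script. Its arguments are lists of equal length, an entry for each row: "jaw": the finger opening in cm, from 0 to 8.81; "travel": the shift along the tool's x, y, z in cm, a list of three; "yaw": the turn about the tool's z in rad. In form: {"jaw": [jaw, ...], "travel": [[x, y, z], ...], "yaw": [yaw, ...]}. A call has 1 to 10 rows; each row is the pose to reach, as a shift and turn from the pose commanded when the call began, along the tool's axes at that moment; what a row does not reach only later rows make up. A row lasts 1/12 s, in which the tool goes at most 41.7 mm and 7.16 degrees, less where a joint would pass 70% of its speed; a pose out of reach is approached as far as the arm can. A call with a gripper value outside its range is refused whole. The fingers move at their own pace and stop on an object; the grip force is fixed at half the most. Time passes only in rows, so rows that repeat a pose let the fingers close. It gives the time, the measured TCP pose, the force, the opening and the grip force at its end, in the units of the state.
- get_obs(): the state, without advancing time (a new reading comes with each control period).
- imaging.snapshot(name): name is "side" or "top" or "wrist"; returns (picture, depth): 400x640x3 uint8, red, green, blue; 400x640 float32, m along the optical axis (not along the pixel's ray), 0 where there is no reading.
- imaging.get_calibration(name): a dict with "intrinsics" (3x3 intrinsics, pixels), "view" (4x4, takes a point from world to camera coordinates); the wrist camera has in their place "hand_eye" (4x4, takes a point from camera to tool coordinates, whose origin is the TCP and whose axes are the flange's). Camera axes: x right, y down, z forward; pixel columns grow to the right and rows downward; lengths in m; the calibration is good to about 2 mm. A picture is of the moment at which its call begins: read the wrist's pose just before it. get_calibration takes no time and is no camera call.
- r.hand_in(): hands the job in; it is judged then, once.
Trained networks look in the newest picture that a camera, given by its name, has taken for a name from the list of things; names that differ only in an ending like _2 or _b are one class to them, and where a whole thing is asked for, a point or a joint stands for the part that bears it (a point fixed in the world has none). Each returns a list of dicts, best first, with "p" (0 to 1); they miss things now and then, are a little off and sometimes report something else, mostly with a low value. They report only what shows in the picture. A call takes as long as a camera call. They do not tell look-alikes from the thing itself.
- find_in(label, camera): "point" ([column, row] in pixels, amid what is visible of it).
- trace(label, camera): "region" (400x640 bool, what is visible of it) and "point" ([column, row] in pixels, amid what is visible of it).
- mark_of(label, camera): "point" ([column, row] in pixels: a listed point, or the origin of a listed thing).
The state is a dict: "time": time; "joints": joint angles; "qd": joint speeds; "joint_efforts": joint torques, N m; "position": TCP position; "eef_rot": TCP orientation; "ft_force": force on the tool from outside, world axes, zero at the start; "torque": the same for the moment, N m; "finger_gap": finger opening in m; "grip_force": force on a finger pad.
Only numpy, scipy, OpenCV 4.12 (cv2) and the standard library are available. Lean on these libraries where they do the work, as an engineer would, in place of code of your own. Each camera call takes 0.05 s, during which the arm holds its last target. There are 200 camera calls.

## Working session

There is one attempt and no reset: what is moved stays moved. The work goes in short steps, Python scripts to look and compute and a tool call to move; the robot and the scene stay as the last step left them, time stands still between calls to the robot, and variables do not carry over. Pictures are saved under pics/ and viewed, at most 10 in all, crops included, and the job is handed in when it is done.

Besides the shell and the picture viewer there is one more tool, called after "Emit:" as a command line: name --pt "numbers of a row" for each row, then --argument value for the rest. step_arm: Moves the arm, as the interface text tells. Its arguments: {"type":"object","properties":{"jaw":{"type":"array","items":{"type":"number"}},"travel":{"type":"array","items":{"type":"array","items":{"type":"number"}}},"yaw":{"type":"array","items":{"type":"number"}}},"required":["jaw","travel","yaw"]}

```bash
mkdir -p pics; cat > h.py <<'E'
import numpy as np, cv2
from scipy.spatial.transform import Rotation as R
from plant import get_obs, imaging, r, find_in, trace, mark_of
def cam(name):
    c=imaging.get_calibration(name); K=np.array(c["intrinsics"])
    if "view" in c: return K,np.linalg.inv(np.array(c["view"]))
    o=get_obs(); T=np.eye(4); T[:3,:3]=R.from_rotvec(o["eef_rot"]).as_matrix(); T[:3,3]=o["position"]
    return K,T@np.array(c["hand_eye"])
def at_z(K,W,px,z):
    d=W[:3,:3]@np.linalg.inv(K)@[px[0],px[1],1]; o=W[:3,3]
    return o+d*(z-o[2])/d[2]
E
python3 - <<'E'
from h import *
o=get_obs(); print({k:np.round(o[k],3) for k in("time","position","eef_rot","finger_gap")})
for n in("top","side"):
    K,W=cam(n); im,d=imaging.snapshot(n); cv2.imwrite(f"pics/{n}0.png",im[:,:,::-1])
    for l,z in(("wide_post",.088),("wide_pin",.081)):
        for f in mark_of(l,n)[:4]: print(n,l,np.round(f["p"],2),np.round(f["point"]),np.round(at_z(K,W,f["point"],z),3))
E
```

```text
{'time': np.float64(0.0), 'position': array([0.251, 0.599, 0.238]), 'eef_rot': array([-6.19e-01, -3.08e+00,  3.00e-03]), 'finger_gap': np.float64(0.088)}
top wide_post 0.68 [486. 263.] [ 0.254 -0.294  0.088]
top wide_post 0.55 [177. 276.] [0.234 0.308 0.088]
top wide_pin 0.96 [146. 303.] [0.183 0.369 0.081]
top wide_pin 0.7 [455. 280.] [ 0.222 -0.233  0.081]
top wide_pin 0.66 [216. 153.] [0.485 0.243 0.081]
side wide_post 0.55 [380. 308.] [ 0.248 -0.291  0.088]
side wide_post 0.53 [329. 137.] [0.522 0.174 0.088]
side wide_post 0.5 [213. 160.] [0.229 0.299 0.088]
side wide_pin 0.82 [347. 299.] [ 0.214 -0.231  0.081]
side wide_pin 0.73 [299. 133.] [0.475 0.246 0.081]
side wide_pin 0.63 [183. 156.] [0.181 0.369 0.081]
```

View pics/top0.png

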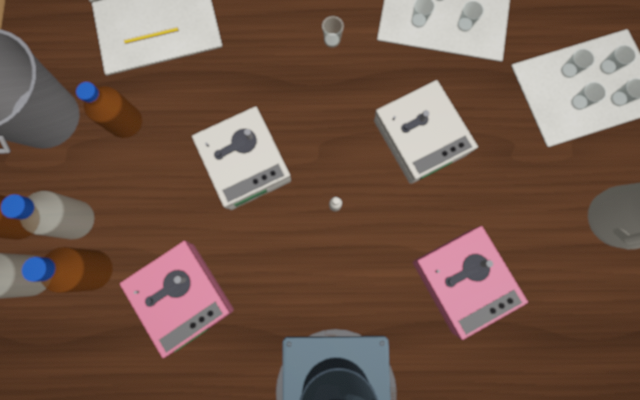

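View pics/side0.png

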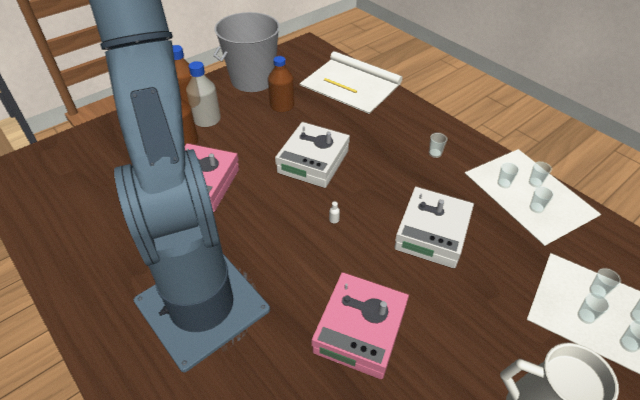

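The top view shows four candidates:
- (241,158): white, large disc.
- (427,131): white, small disc, so the slim tester.
- (175,297) and (472,283): pink look-alikes.

My choice is the white one at (241,158), with its pin at (216,153) and post near (247,132). I'll check it in a crop.

```bash
python3 - <<'E'
from h import *
im=cv2.imread("pics/top0.png"); a=im[90:220,180:490]; cv2.imwrite("pics/crop.png",cv2.resize(a,None,fx=2.5,fy=2.5,interpolation=2))
o=get_obs(); M=R.from_rotvec(o["eef_rot"]).as_matrix(); print(np.round(M,3)); print(np.round(np.array(imaging.get_calibration("wrist")["hand_eye"]),3), imaging.get_calibration("wrist")["intrinsics"])
post=np.array([.522,.174,.088]); 
K,W=cam("top"); print(at_z(K,W,(247,132),.105))
print("cm to z .25 above post", np.round(M.T@(np.array([.515,.18,.25])-o["position"])*100,1))
E
```

```text
[[-0.922  0.386 -0.   ]
 [ 0.386  0.922 -0.001]
 [-0.    -0.001 -1.   ]]
[[ 0.001 -0.965 -0.264  0.068]
 [ 1.     0.001 -0.     0.   ]
 [ 0.001 -0.264  0.965 -0.145]
 [ 0.     0.     0.     1.   ]] [[356.46543837   0.         319.07272342]
 [  0.         356.46543837 197.41529384]
 [  0.           0.           1.        ]]
[0.52062256 0.17522587 0.105     ]
cm to z .25 above post [-40.5 -28.5  -1.1]
```

View pics/crop.png

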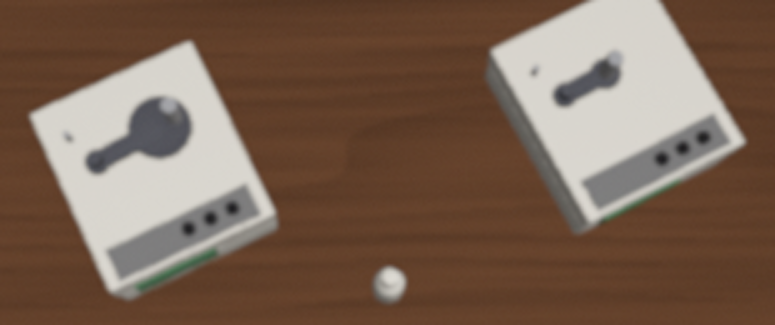

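The crop confirms it: the left white tester has the large disc, with its post at top pixel (247,132). The right one has the small disc, so it's the slim tester. I'll rise first to clear the bottles, then cross over.

Emit:
step_arm --jaw '[5, 5, 5, 5, 5, 5, 5, 5, 5, 5]' --pt "0 0 -4" --pt "0 0 -8" --pt "0 0 -12" --pt "-40.5 -28.5 -12" --pt "-40.5 -28.5 -12" --pt "-40.5 -28.5 -12" --pt "-40.5 -28.5 -12" --pt "-40.5 -28.5 -12" --pt "-40.5 -28.5 -12" --pt "-40.5 -28.5 -12" --yaw '[0, 0, 0, 0.5, 0.5, 0.5, 0.5, 0.5, 0.5, 0.5]'

```text
time: 1.13
position: [0.4069, 0.3506, 0.3589]
eef_rot: [1.362, 2.831, 0.001]
ft_force: [1.1, 0.1, -0.4]
finger_gap: 0.0497
grip_force: 0.0
```

```bash
cat > s.py <<'E'
from h import *
o=get_obs(); M=R.from_rotvec(o["eef_rot"]).as_matrix(); print(o["time"],np.round(o["position"],3),np.round(M[:,1],2),np.round(o["joints"],2))
print("cm to z .27", np.round(M.T@(np.array([.515,.18,.27])-o["position"])*100,1))
E
python3 s.py
```

```text
1.1333 [0.407 0.351 0.359] [0.78 0.62 0.  ] [-0.96  0.23  0.2   1.7  -0.05  1.22 -0.07]
cm to z .27 [-20.1  -2.2   8.9]
```

Emit:
step_arm --jaw '[5, 5, 5, 5, 5, 5, 5, 5]' --pt "-20 -2 9" --pt "-20 -2 9" --pt "-20 -2 9" --pt "-20 -2 9" --pt "-20 -2 9" --pt "-20 -2 9" --pt "-20 -2 9" --pt "-20 -2 9" --yaw '[0, 0, 0, 0, 0, 0, 0, 0]'

```text
time: 1.8
position: [0.5154, 0.1838, 0.2686]
eef_rot: [-1.363, -2.83, 0.0]
ft_force: [-0.0, -0.1, 0.3]
finger_gap: 0.0501
grip_force: 0.0
```

```bash
python3 s.py; python3 - <<'E'
from h import *
K,W=cam("wrist"); im,d=imaging.snapshot("wrist"); cv2.imwrite("pics/w1.png",im[:,:,::-1])
for l,z in(("wide_post",.088),("wide_pin",.081)):
    for f in mark_of(l,"wrist")[:4]: print(l,np.round(f["p"],2),np.round(f["point"]),np.round(at_z(K,W,f["point"],z),4))
E
```

```text
1.8 [0.515 0.184 0.269] [ 0.78  0.62 -0.  ] [-0.66  0.33  0.3   1.8  -0.11  1.03  0.35]
cm to z .27 [-0.3 -0.3 -0.1]
wide_post 0.7 [318. 183.] [0.5194 0.1772 0.088 ]
wide_pin 0.93 [331. 103.] [0.4836 0.2416 0.081 ]
```

View pics/w1.png

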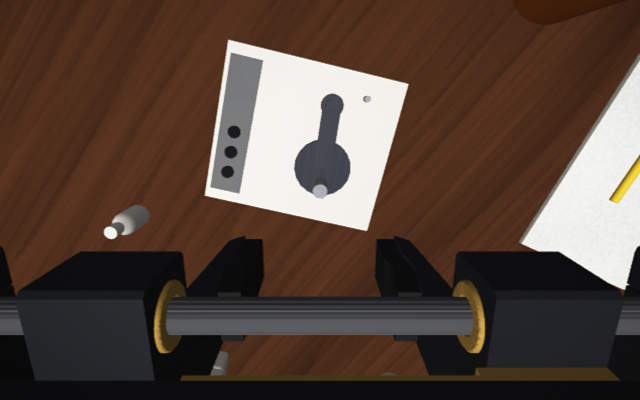

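The wrist view shows the wide tester with its post at (318,183) and pin at (331,103), 74 mm apart as expected. Next I'll straddle the post and sweep it along the arc.

```bash
python3 - <<'E'
from h import *
o=get_obs(); M=R.from_rotvec(o["eef_rot"]).as_matrix(); p=o["position"]
pin=np.array([.4836,.2416]); post=np.array([.5194,.1772])
a0=np.arctan2(*(post-pin)[::-1]); print("down",np.round(M.T@(np.r_[post,.080]-p)*100,1), "yaw now", np.arctan2(M[1,1],M[0,1])-(a0+np.pi/2))
for i in range(1,11):
    a=a0+.115*i; q=pin+.075*np.array([np.cos(a),np.sin(a)])
    print(np.round(M.T@np.r_[q-post,0]*100,1))
E
```

```text
down [-1.  -0.2 18.9] yaw now 0.16966756083689205
[-0.2  0.8  0. ]
[-0.2  1.7  0. ]
[-0.1  2.6  0. ]
[0.1 3.4 0. ]
[0.4 4.2 0. ]
[0.8 5.  0. ]
[1.2 5.7 0. ]
[1.8 6.4 0. ]
[2.4 7.  0. ]
[3.1 7.5 0. ]
```

Emit:
step_arm --jaw '[5, 5, 5, 5, 5, 5, 2.6, 2.6, 2.6]' --pt "-1 -0.2 4" --pt "-1 -0.2 8" --pt "-1 -0.2 12" --pt "-1 -0.2 16" --pt "-1 -0.2 18.8" --pt "-1 -0.2 18.8" --pt "-1 -0.2 18.8" --pt "-1 -0.2 18.8" --pt "-1 -0.2 18.8" --yaw '[0, 0, 0, 0, 0, 0, 0, 0, 0]'

```text
time: 2.7
position: [0.5219, 0.1758, 0.0832]
eef_rot: [1.36, 2.829, 0.005]
ft_force: [0.1, -0.1, -0.5]
finger_gap: 0.0323
grip_force: 0.0
```

```bash
python3 s.py; python3 - <<'E'
from h import *
im,d=imaging.snapshot("wrist"); cv2.imwrite("pics/w2.png",im[:,:,::-1])
E
```

```text
2.7 [0.522 0.176 0.083] [0.78 0.62 0.  ] [-0.58  0.6   0.23  1.92 -0.22  0.64  0.46]
cm to z .27 [  0.7  -0.2 -18.7]
```

View pics/w2.png

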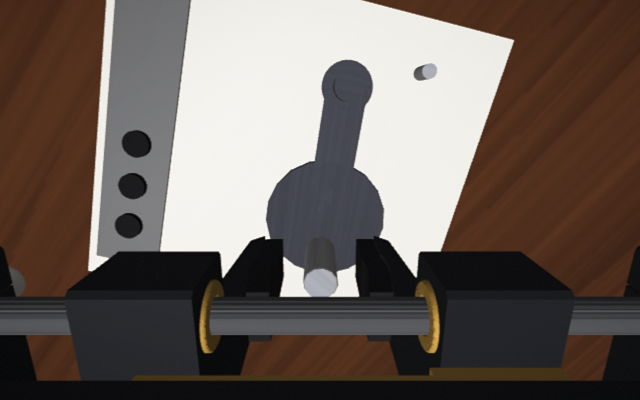

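The post, at (320,280), is centred between the fingers. Sweeping now.

Emit:
step_arm --jaw '[2.6, 2.6, 2.6, 2.6, 2.6, 2.6, 2.6, 2.6, 2.6, 2.6]' --pt "-0.2 0.8 0" --pt "-0.2 1.7 0" --pt "-0.1 2.6 0" --pt "0.1 3.4 0" --pt "0.4 4.2 0" --pt "0.8 5.0 0" --pt "1.2 5.7 0" --pt "1.8 6.4 0" --pt "2.4 7.0 0" --pt "3.1 7.5 0" --yaw '[0, -0.06, -0.17, -0.29, -0.4, -0.52, -0.63, -0.75, -0.86, -0.98]'

```text
time: 3.58
position: [0.5612, 0.2457, 0.0819]
eef_rot: [-0.138, 3.136, -0.001]
ft_force: [-0.0, -1.2, -0.7]
finger_gap: 0.0257
grip_force: 0.7
```

Emit:
step_arm --jaw '[2.6, 2.6, 4, 4, 4, 4]' --pt "0 0 0" --pt "0 0 0" --pt "0 -0.5 0" --pt "0 -0.5 0" --pt "0 -0.5 0" --pt "0 -0.5 0" --yaw '[0, 0, 0, 0, 0, 0]'

```text
time: 4.08
position: [0.56, 0.2403, 0.0808]
eef_rot: [-0.128, 3.139, -0.0]
ft_force: [-0.3, -0.6, -0.2]
finger_gap: 0.0399
grip_force: 0.0
```

```bash
python3 s.py; python3 - <<'E'
from h import *
im,d=imaging.snapshot("wrist"); cv2.imwrite("pics/w3.png",im[:,:,::-1])
E
```

```text
4.0833 [0.56  0.24  0.081] [-0.08  1.   -0.  ] [-0.47  0.67 -0.02  1.75  0.02  0.72  1.16]
cm to z .27 [  5.   -5.6 -18.9]
```

View pics/w3.png

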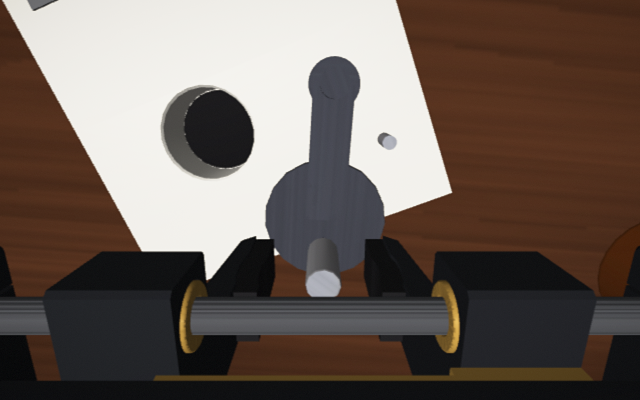

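The well at (208,132) is fully clear, and the post at (322,282) sits free between the fingers. I'll lift straight up.

Emit:
step_arm --jaw '[4, 4, 4, 4, 4, 4]' --pt "0 0 -4" --pt "0 0 -8" --pt "0 0 -12" --pt "0 0 -16" --pt "0 0 -16" --pt "0 0 -16" --yaw '[0, 0, 0, 0, 0, 0]'

```text
time: 4.63
position: [0.5613, 0.2415, 0.2434]
eef_rot: [-0.13, 3.134, 0.004]
ft_force: [-0.2, 0.4, 0.1]
finger_gap: 0.0399
grip_force: 0.0
```

```bash
python3 - <<'E'
from h import *
a,_=imaging.snapshot("side"); b,_=imaging.snapshot("wrist")
cv2.imwrite("pics/end.png",cv2.resize(np.vstack([a,b])[:,:,::-1],(480,600)))
E
```

```text
(no output)
```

View pics/end.png

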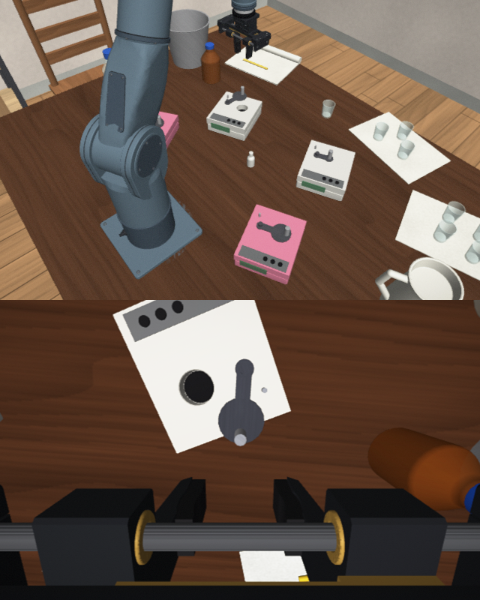

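The wrist half shows the wide well at (197,387) uncovered and the cover resting aside at (242,415). In the side half, the slim cover at (323,153) is still shut and the arm is clear of everything.

```bash
python3 -c "
from plant import r; print(r.hand_in())"
```

```text
the job is handed in; nothing more can be done
None
```

The wide tester's cover is swung about 1.1 rad aside with its well fully uncovered, the slim tester's cover was left shut, and the job is handed in with the arm clear of everything.

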